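Shim the rocking bench magnifier

ROBOT

A 6-joint arm with a two-finger parallel gripper is mounted at the origin on the work surface. World frame = base frame: x ahead of the robot, y to its left, z up, the work surface at z = 0. Lengths are in m, angles in rad, forces in N, time in s.
With the tool pointing down it reaches from about 0.375 to 0.975 m from the base axis. Payload 3.8 kg.
Tool frame: the origin (TCP) lies midway between the tips of the shut fingers; the grasp point (between the pads) lies 19 mm behind it; z points along the fingers, y is the direction in which the jaws open and shut (so a half turn about z gives the same grasp; the last joint's range is limited). The gripper opens to 85 mm and grips with 20 to 120 N. Pads are 22 mm wide; open, the fingers measure 114 mm over their backs; the gripper's body (76 mm by 85 mm) begins 54 mm behind the grasp point. The pads swing forward as they close: fully open they stand 13 mm farther back than shut.
Start: joints at [-1.186, 0.264, 1.604, -0, 1.274, -0.037], TCP at [0.276, -0.616, 0.231] pointing down, gripper open.
Joint ranges: [-2.63, 2.63], [-0.94, 2.18], [0.31, 2.57], [-1.31, 4.45], [0, 2.66], [-2.55, 2.55]. Speed limits (rad/s): [2.57, 2.57, 3.14, 3.14, 3.14, 3.14].

INTERFACE

Orientations are given as a rotation vector (axis times angle).
In Python, from workcell import bot gives the robot as it stands.
- The arm moves only by the tool drive_tool, never from a script. Its argument "deltas" is a list of rows, each an object with "hand": the opening, from 0 (shut) to 1 (fully open); "offset": the shift along the world's x, y, z in cm, a list of three; "angular": the turn, a rotation vector about the world's x, y, z in degrees, a list of three. A call has 1 to 8 rows; each row is the pose to reach, as a shift and turn from the pose commanded when the call began; what a row does not reach only later rows make up. A row lasts 1/8 s, in which the tool goes at most 62.5 mm and 10.7 degrees, less where a joint would pass 70% of its speed; a pose out of reach is approached as far as the arm can. A call with a gripper value outside its range is refused whole. The fingers move at their own pace and stop on an object; "force" is the grip in N (left out, the last holds). Time passes only in rows, so rows that repeat a pose let the fingers close. It gives the time, the measured TCP pose, the force and the opening at its end, in the units of the state.
- bot.read_state(): the state, without advancing time (a new reading comes with each control period).
- bot.read_camera(name): name is "side" or "top"; returns a dict with "frame" (420x560x3 uint8, blue, green, red), "mtx" (3x3 intrinsics, pixels), "R" (3x3) and "t" (3): a world point X has camera coordinates R X + t. Camera axes: x right, y down, z forward; pixel columns grow to the right and rows downward; lengths in m; the calibration is good to about 2 mm. A picture is of the moment at which its call begins. There is no depth.
- bot.finish_job(): hands the job in, once; it reports no verdict.
The state is a dict: "time": time; "q": joint angles; "joint_vel": joint speeds; "joint_torque": joint torques, N m; "tool_pos": TCP position; "tcp_rot": TCP orientation; "wrist_force": force on the tool from outside, world axes, zero at the start; "torque": the same for the moment, N m; "width": opening from 0.0 (shut) to 1.0 (fully open).
Only numpy, scipy, OpenCV 4.12 (cv2) and the standard library are available. Lean on these libraries where they do the work, as an engineer would, in place of code of your own. Each camera call takes 0.05 s, during which the arm holds its last target. There are 200 camera calls.

TASK

The bench magnifier rocks because its bare brass foot is too short. Without picking anything up, push the orange wedge along the bench, thin end first, under the brass foot until the stand is level and no longer rocks, with the black foot opposite down on the bench again. Do not shove the stand out of its place, and leave the other things alone.

Things in the scene. Friction and masses are not known exactly. Their poses are not given: they have to be found in the camera images.
- stand: Loose bench magnifier, 2.4 kg: green cross base (four arms 34 mm wide, top 54 mm high), cast block on the -x arm (73 mm high), thin post, lens (radius 60 mm, 250 mm up) over the +x arm. Ball feet of radius 25 mm, 130 mm from the middle: brass on the -x arm, three black. Origin under the middle, level with the black feet's undersides; z up the post. Leans 0.06 rad to the brass foot at the start.
- short_foot (a point): Centre of the brass ball foot (radius 25 mm), mounted 8 mm higher than the black ones: 25 mm above the bench at the start, when it rests there with a few N; 33 mm when the stand is level. Once the stand is level the wedge jams under this foot, and pushing on (10 to 20 N) only slides the whole stand along the bench.
- opposite_foot (a point): Centre of the black ball foot opposite to the brass one (radius 25 mm): about 33 mm above the bench at the start, 25 mm when it stands on the bench.
- wedge: Loose orange wedge, 130 x 60 mm, 2 mm thick at the tip rising evenly to 24 mm at the upright heel face, 0.09 kg, flat on the bench. Origin: centre of its underside; x from heel to tip, z up. The stand is level when the tip lies about 33 mm beyond the brass foot's centre, along the wedge. A push takes about 1 N while free, a few N under the foot, about 10 N once all four feet bear.
- wedge_tip (a point): Middle of the wedge's thin edge, on the bench.
- wedge_heel (a point): Middle of the wedge's heel face (60 mm wide, 24 mm tall), 12 mm above the bench.
- loupe: Bystander: hand lens with a wooden handle lying on the bench, 160 mm long, 82 mm wide, 16 mm high, lens to +x. Origin at about its middle, on the bench.
- mallet: Bystander: carver's round mallet standing on its head, handle up; head radius 38 mm, 200 mm tall. Origin under its middle.
- carving: Bystander: half-carved wood block 60 x 90 mm, 91 mm tall. Origin under its middle.
Not all that is in view belongs to the job. Several things look just like the wedge: the one meant starts farthest from the robot's base.

How it is judged:
At the end, for the whole second after the job is handed in: The brass foot bears on the wedge (over 0.5 N), the opposite foot is down on the bench (its centre under 25.6 mm high), the stand is level within 0.012 rad (0.7 degrees), at rest and within 30 mm of where it stood (height (world z) of opposite_foot below 0.0256 m and angle between stand's own z axis and vertical below 0.012 rad and contact force between wedge and stand above 0.5 N and distance of stand from where it was at the start of the episode below 0.03 m and linear speed of each of stand, wedge below 0.01 m/s); the robot touches nothing.
It fails at once if the wedge is lifted off the bench (height (world z) of wedge above 0.01 m).
It fails at once if the stand is lifted (height (world z) of stand above 0.012 m).
It fails at once if the stand is shoved more than 30 mm (distance of stand from where it was at the start of the episode above 0.03 m).
It fails at once if the stand is tipped over (angle between stand's own z axis and vertical above 0.12 rad).
It fails at once if a bystander is disturbed (distance of any of loupe, mallet, carving from where it was at the start of the episode above 0.02 m).
It also fails if it takes over 45 s, if anything falls off the work surface, if the arm or the gripper's body presses on something with over 40 N, if the wrist force passes 120 N, or if a joint passes its speed limit or range.

## Working session

There is one attempt and no reset: what is moved stays moved. The work goes in short steps, Python scripts to look and compute and a tool call to move; the robot and the scene stay as the last step left them, time stands still between calls to the robot, and variables do not carry over. Pictures are saved under pics/ and viewed, about 8 in all and at most 12, crops included, and the job is handed in when it is done.

Besides the shell and the picture viewer there is one more tool, called after "Request:" as name([rows], argument=value, ...), one row to a line, values as JSON. drive_tool: Moves the arm, as the interface text tells. Its arguments: {"type":"object","properties":{"deltas":{"type":"array"},"force":{"type":"number"}},"required":["deltas"]}

```bash
mkdir -p pics; cat > h.py <<'E'
import numpy as np, cv2
from workcell import bot
def ray(c,u,v,z):
    K,R,t=np.array(c["mtx"]),np.array(c["R"]),np.array(c["t"])
    d=R.T@np.linalg.solve(K,[u,v,1.]); o=-R.T@t
    return o+d*(z-o[2])/d[2]
def proj(c,X):
    p=np.array(c["mtx"])@(np.array(c["R"])@np.array(X)+np.array(c["t"])); return p[:2]/p[2]
def orange(f,lo=(5,130,90),hi=(20,255,255),amin=60):
    m=cv2.inRange(cv2.cvtColor(f,cv2.COLOR_BGR2HSV),lo,hi)
    cs,_=cv2.findContours(m,cv2.RETR_EXTERNAL,cv2.CHAIN_APPROX_SIMPLE)
    return [c for c in cs if cv2.contourArea(c)>amin]
E
python3 - <<'E'
from h import *
for n in("top","side"):
    c=bot.read_camera(n); cv2.imwrite(f"pics/{n}0.png",c["frame"])
    print(n,"cam at",-np.array(c["R"]).T@np.array(c["t"]))
    for k in orange(c["frame"]):
        r=cv2.minAreaRect(k); print(np.round(r[0]),np.round(r[1]),round(r[2]),ray(c,*r[0],.01).round(3))
s=bot.read_state(); print(s["tcp_rot"],s["time"],s["tool_pos"])
E
```

```text
top cam at [ 0.37253003 -0.00309329  1.13694135]
[ 14. 408.] [23. 28.] 90 [0.007 0.723 0.01 ]
[  4. 376.] [ 7. 18.] 0 [0.086 0.759 0.01 ]
[280. 242.] [354. 559.] 90 [0.441 0.023 0.01 ]
side cam at [ 0.49517046 -0.73484294  0.84071154]
[ 57. 125.] [28. 21.] 66 [-0.235  0.566  0.01 ]
[266. 246.] [518. 345.] 0 [ 0.496 -0.066  0.01 ]
[-3.07001966e+00 -6.57195202e-01  5.58316761e-04] 0.1 [ 0.27609412 -0.61522236  0.23006414]
```

View pics/top0.png

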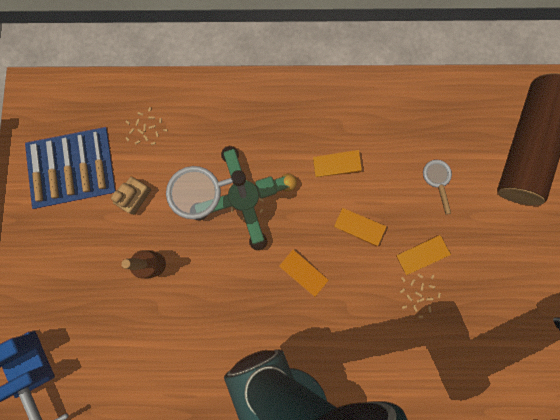

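View pics/side0.png

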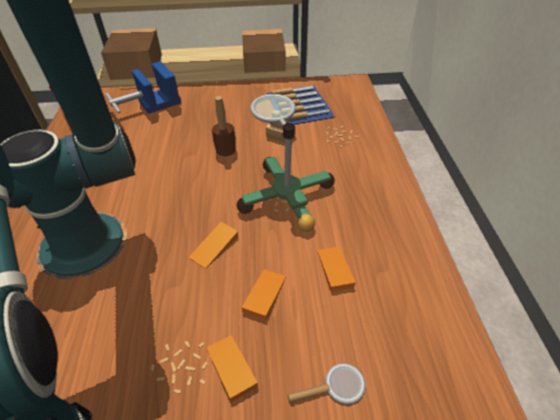

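The top view shows the stand at about (245,195) with its brass foot at (290,182). There are four orange wedges, at (338,163), (360,227), (423,254) and (304,272). By eye, (338,163) is the farthest from the base. I'll measure the distances and confirm in a crop.

```bash
cat > m.py <<'E'
from h import *
def wedges(c):
    out=[]
    for k in orange(c["frame"],(12,215,150),(20,255,255),150):
        r=cv2.minAreaRect(k)
        if 1.3<max(r[1])/min(r[1])<4: out.append((r,k))
    return out
E
python3 - <<'E'
from m import *
cs={n:bot.read_camera(n) for n in("top","side")}
c=cs["top"]
print("origin px",proj(c,[0,0,0]))
for i in [(338,163),(360,227),(423,254),(290,182),(330,160)]: print(i,c["frame"][i[1],i[0]],cv2.cvtColor(c["frame"],cv2.COLOR_BGR2HSV)[i[1],i[0]])
for n,c in cs.items():
    for r,k in wedges(c):
        P=ray(c,*r[0],.012); print(n,np.round(r[0]),np.round(r[1]),P.round(3),"dist",np.hypot(*P[:2]).round(3))
        a=cv2.approxPolyDP(k,3,True)[:,0]; print([tuple(map(int,x)) for x in a])
a=cv2.resize(cs["top"]["frame"][130:215,225:375],None,fx=5,fy=5,interpolation=cv2.INTER_CUBIC)
b=cv2.resize(cs["side"]["frame"][205:295,285:365],None,fx=5,fy=5,interpolation=cv2.INTER_CUBIC)
cv2.imwrite("pics/ca.png",a);cv2.imwrite("pics/cb.png",b)
E
```

```text
origin px [288.02919826 409.53313795]
(338, 163) [ 34 124 182] [ 18 207 182]
(360, 227) [ 39 119 182] [ 17 200 182]
(423, 254) [ 30 123 181] [ 18 213 181]
(290, 182) [ 57 132 181] [ 18 175 181]
(330, 160) [ 36 124 186] [ 18 206 186]
top [303. 273.] [46. 21.] [ 0.357 -0.043  0.012] dist 0.36
[(293, 250), (281, 267), (283, 263), (289, 268), (290, 275), (293, 271), (293, 277), (305, 283), (302, 285), (314, 295), (327, 279), (322, 280), (316, 270), (313, 274), (313, 267)]
```

View pics/ca.png

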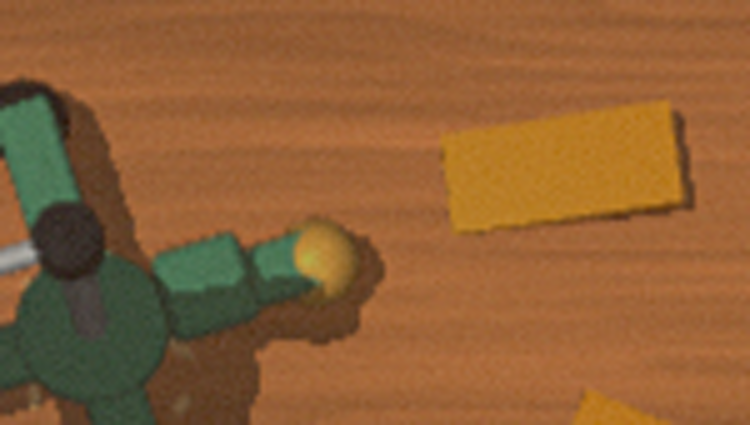

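View pics/cb.png

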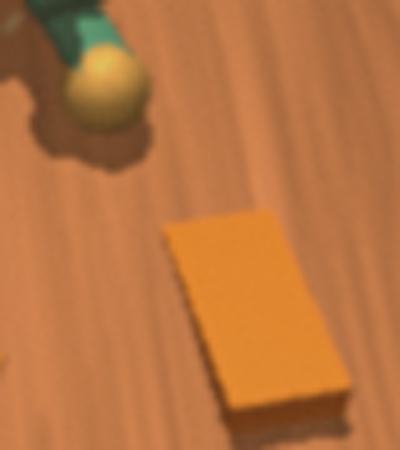

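The crops confirm the target at top (338,163), side (336,267). Its tip is the left edge facing the brass foot, and the dark upright heel face is on the right (-y side). I'll turn the corners into positions.

```bash
python3 - <<'E'
from m import *
T=bot.read_camera("top");S=bot.read_camera("side")
def g(c,p,o,z): return ray(c,o[0]+p[0]/5-.4,o[1]+p[1]/5-.4,z)
A=lambda p,z:g(T,p,(225,130),z); B=lambda p,z:g(S,p,(285,205),z)
for n,f,tc,hc,ft in(("top",A,[(443,135),(456,232)],[(669,101),(686,206)],(325,258)),("side",B,[(165,228),(272,211)],[(232,408),(348,387)],(106,88))):
    t=np.mean([f(p,.002) for p in tc],0); h=np.mean([f(p,.024) for p in hc],0); b=f(ft,.025)
    print(n,"tip",t.round(4),"heel",h.round(4),"len",np.linalg.norm((t-h)[:2]).round(4),"yaw",np.degrees(np.arctan2(*(t-h)[1::-1])).round(1),"foot",b.round(4),"dirTip->foot",np.degrees(np.arctan2(*(b-t)[1::-1])).round(1))
for n,c in(("top",T),("side",S)):
  m=cv2.inRange(c["frame"],(0,0,0),(45,45,45)); 
  for k in cv2.findContours(m,0,2)[0]:
    a=cv2.contourArea(k)
    if 30<a<800:
        (x,y),r=cv2.minEnclosingCircle(k); print(n,round(x),round(y),round(r,1),ray(c,x,y,.03).round(3))
print(bot.read_state()["wrist_force"])
E
```

```text
top tip [ 0.6587 -0.0779  0.002 ] heel [ 0.67   -0.2054  0.024 ] len 0.128 yaw 95.1 foot [ 0.6101 -0.0061  0.025 ] dirTip->foot 124.0
side tip [ 0.6591 -0.0802  0.002 ] heel [ 0.6717 -0.207   0.024 ] len 0.1274 yaw 95.7 foot [ 0.608  -0.0028  0.025 ] dirTip->foot 123.5
top 394 410 15.1 [ 0.008 -0.27   0.03 ]
top 40 366 12.7 [0.115 0.652 0.03 ]
top 26 340 12.7 [0.18  0.693 0.03 ]
top 524 108 27.1 [ 0.82  -0.677  0.03 ]
side 12 296 12.5 [-0.105 -0.18   0.03 ]
side 102 256 24.8 [ 0.078 -0.075  0.03 ]
side 128 148 16.3 [0.063 0.37  0.03 ]
side 288 131 7.1 [0.598 0.417 0.03 ]
side 99 28 15.3 [-0.265  1.379  0.03 ]
side 296 24 19.0 [0.714 1.322 0.03 ]
side 304 38 37.6 [0.738 1.159 0.03 ]
[ 0.2815287   0.33518658 -0.01000018]
```

Measured positions (the two views agree within about 3 mm):

| Item | Value |
|---|---|
| Wedge tip | (0.659, -0.079) |
| Wedge heel | (0.671, -0.206) |
| Wedge yaw | 95° |
| Brass foot | (0.609, -0.004) |
| Arm axis, inward | about 110° |

The wedge needs to turn by about +15°. I'll part-close the hand and push the heel face with both fingers, the hand turned to face 110°. First I'll go above the place behind the heel.

Request:
drive_tool([
  {"hand": 0.3,"offset": [5,4.5,0],"angular": [0,0,10]},
  {"hand": 0.3,"offset": [10,9,0],"angular": [0,0,20]},
  {"hand": 0.3,"offset": [15,13.5,0],"angular": [0,0,30]},
  {"hand": 0.3,"offset": [20,18,0],"angular": [0,0,40]},
  {"hand": 0.3,"offset": [25,22.5,0],"angular": [0,0,50]},
  {"hand": 0.3,"offset": [30,27,0],"angular": [0,0,60]},
  {"hand": 0.3,"offset": [35,31.5,0],"angular": [0,0,70]},
  {"hand": 0.3,"offset": [39,35,0],"angular": [0,0,80]},
])

```text
time: 1.3
tool_pos: [0.6497, -0.2803, 0.2314]
tcp_rot: [1.923, 2.484, -0.0]
wrist_force: [-0.1, -0.8, 0.1]
width: 0.303
```

Request:
drive_tool([
  {"hand": 0.3,"offset": [2,1.9,0],"angular": [0,0,6]},
  {"hand": 0.3,"offset": [2,1.9,-5],"angular": [0,0,6]},
  {"hand": 0.3,"offset": [2,1.9,-10],"angular": [0,0,6]},
  {"hand": 0.3,"offset": [2,1.9,-15],"angular": [0,0,6]},
  {"hand": 0.3,"offset": [2,1.9,-18],"angular": [0,0,6]},
  {"hand": 0.3,"offset": [2,1.9,-20],"angular": [0,0,6]},
  {"hand": 0.3,"offset": [2,1.9,-20],"angular": [0,0,6]},
  {"hand": 0.3,"offset": [2,1.9,-20],"angular": [0,0,6]},
])

```text
time: 2.3
tool_pos: [0.6697, -0.2634, 0.0331]
tcp_rot: [1.797, 2.574, 0.001]
wrist_force: [-0.6, 0.7, 0.2]
width: 0.298
```

```bash
python3 - <<'E'
from h import *
T=bot.read_camera("top");S=bot.read_camera("side")
a=cv2.resize(T["frame"][120:240,215:395],None,fx=3,fy=3,interpolation=3)
b=cv2.resize(S["frame"][180:320,240:400],None,fx=2.57,fy=2.57,interpolation=3)
b=b[:360,:260*1]if 0 else cv2.resize(S["frame"][190:310,270:356+0],None,fx=3,fy=3,interpolation=3)
cv2.imwrite("pics/d.png",np.hstack([a,b]))
E
```

```text
(no output)
```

View pics/d.png

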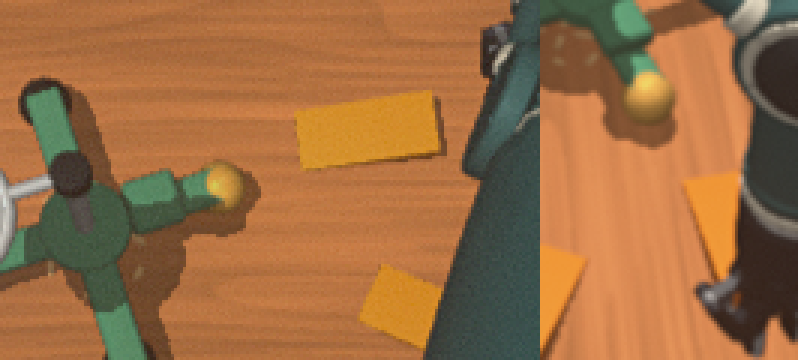

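The crop shows the wedge undisturbed at crop (370,130), with the hand behind its heel. The hand is at yaw 20°, as wanted, and still 16 mm short in x. I'll correct that, lower, and begin the push.

Request:
drive_tool([
  {"hand": 0.3,"offset": [1.6,0,0],"angular": [0,0,0]},
  {"hand": 0.3,"offset": [1.6,0,-1.5],"angular": [0,0,0]},
  {"hand": 0.3,"offset": [1.6,0,-2.4],"angular": [0,0,0]},
  {"hand": 0.3,"offset": [1.6,1.2,-2.4],"angular": [0,0,0]},
  {"hand": 0.3,"offset": [1.6,2.2,-2.4],"angular": [0,0,0]},
  {"hand": 0.3,"offset": [1.6,3.0,-2.4],"angular": [0,0,0]},
  {"hand": 0.3,"offset": [1.6,3.8,-2.4],"angular": [0,0,0]},
  {"hand": 0.3,"offset": [1.6,3.8,-2.4],"angular": [0,0,0]},
])

```text
time: 3.4
tool_pos: [0.6845, -0.2239, 0.0076]
tcp_rot: [1.797, 2.577, 0.0]
wrist_force: [0.1, 0.6, -0.7]
width: 0.301
```

```bash
cat > w.py <<'E'
from h import *
import sys
T=bot.read_camera("top");S=bot.read_camera("side")
def best(c,roi):
    x0,y0,x1,y1=roi; f=c["frame"][y0:y1,x0:x1]
    h=cv2.cvtColor(f,cv2.COLOR_BGR2HSV); m=cv2.inRange(h,(14,185,150),(22,255,255)) 
    m=cv2.morphologyEx(cv2.morphologyEx(m,3,np.ones((3,3))),2,np.ones((3,3)))
    k=max(cv2.findContours(m,0,2)[0],key=cv2.contourArea); r=cv2.minAreaRect(k)
    return cv2.boxPoints(r)+[x0,y0],cv2.contourArea(k)
q,a=best(T,(285,130,380,207))
P=np.array([ray(T,*p,.013) for p in q]); P=P[np.argsort(P[:,1])]
h,t=P[:2].mean(0),P[2:].mean(0)
t=t+0; d=(t-h)[:2]; print("area",a,"centre",((h+t)/2).round(4)[:2],"yaw",np.degrees(np.arctan2(d[1],d[0])).round(1),"len",np.linalg.norm(d).round(3),"tip",t.round(4)[:2])
a=cv2.resize(T["frame"][120:240,215:395],None,fx=3,fy=3,interpolation=3)
b=cv2.resize(S["frame"][190:310,270:356],None,fx=3,fy=3,interpolation=3)
cv2.imwrite(f"pics/{sys.argv[1]}.png",np.hstack([a,b]))
s=bot.read_state(); print(s["time"],s["tool_pos"].round(4) if hasattr(s["tool_pos"],"round") else s["tool_pos"],s["wrist_force"])
E
python3 w.py e
```

```text
area 734.0 centre [ 0.6642 -0.1345] yaw 99.5 len 0.121 tip [ 0.6542 -0.0747]
3.5 [ 0.6845 -0.2247  0.0076] [-0.26927934 -0.09648738  0.12557894]
```

View pics/e.png

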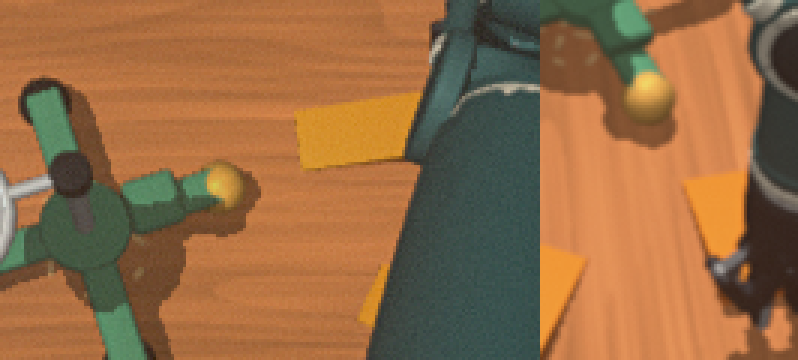

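The tip edge, crop (298,110-168), hasn't moved, so contact is only just being made. The arm now hides the heel, so I'll track the tip edge. I'll push 25 mm more along +y.

Request:
drive_tool([
  {"hand": 0.3,"offset": [0,0.7,0],"angular": [0,0,0]},
  {"hand": 0.3,"offset": [0,1.3,0],"angular": [0,0,0]},
  {"hand": 0.3,"offset": [0,1.9,0],"angular": [0,0,0]},
  {"hand": 0.3,"offset": [0,2.5,0],"angular": [0,0,0]},
  {"hand": 0.3,"offset": [0,2.5,0],"angular": [0,0,0]},
])

```text
time: 4.12
tool_pos: [0.6842, -0.199, 0.0072]
tcp_rot: [-1.797, -2.576, -0.0]
wrist_force: [0.1, 0.8, -0.4]
width: 0.298
```

```bash
python3 w.py f
```

```text
area 607.5 centre [ 0.6516 -0.1128] yaw 106.8 len 0.106 tip [ 0.6362 -0.0619]
4.225 [ 0.6841 -0.1994  0.007 ] [-0.05348791 -1.61236623  0.32286936]
```

View pics/f.png

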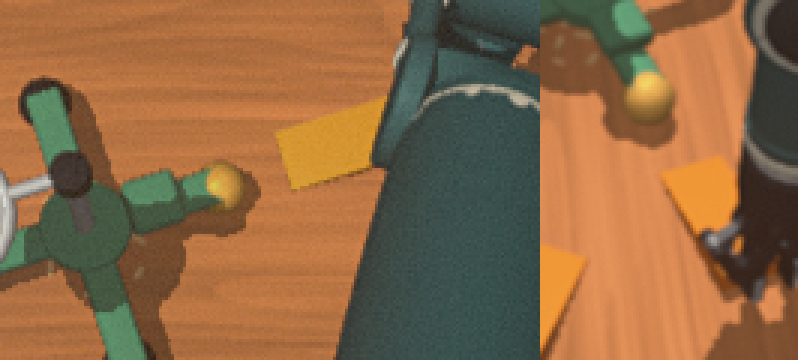

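The tip edge now runs from crop (276,131) to (292,190), so the tip is at about (0.639, -0.065) with yaw near 104°. The arm axis measured through the black feet at crop (46,100) and (115,355) is about 105°. I'll turn the hand back 2° and push 35 mm along about 112°.

Request:
drive_tool([
  {"hand": 0.3,"offset": [-0.2,0.6,0],"angular": [0,0,-1]},
  {"hand": 0.3,"offset": [-0.5,1.2,0],"angular": [0,0,-2]},
  {"hand": 0.3,"offset": [-0.7,1.8,0],"angular": [0,0,-2]},
  {"hand": 0.3,"offset": [-1.0,2.4,0],"angular": [0,0,-2]},
  {"hand": 0.3,"offset": [-1.3,3.2,0],"angular": [0,0,-2]},
  {"hand": 0.3,"offset": [-1.3,3.2,0],"angular": [0,0,-2]},
])

```text
time: 4.97
tool_pos: [0.6709, -0.1668, 0.0072]
tcp_rot: [-1.842, -2.544, 0.0]
wrist_force: [0.6, 0.4, 0.4]
width: 0.3
```

```bash
python3 w.py g
```

```text
area 535.5 centre [ 0.6345 -0.0785] yaw 108.6 len 0.097 tip [ 0.6191 -0.0328]
5.075 [ 0.6714 -0.1675  0.0074] [-0.20834732 -0.50581741 -0.82489979]
```

View pics/g.png

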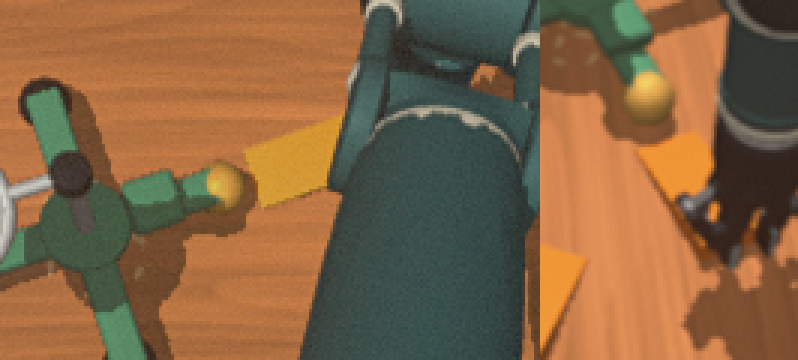

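The tip edge, crop (244,150)-(262,208), is centred on the brass foot within about 3 mm at yaw 107°. The tip is about 35 mm short of the foot centre, so roughly 68 mm of push is left. I'll do 50 mm slowly along 107°.

Request:
drive_tool([
  {"hand": 0.3,"offset": [-0.2,0.7,0],"angular": [0,0,0]},
  {"hand": 0.3,"offset": [-0.4,1.4,0],"angular": [0,0,0]},
  {"hand": 0.3,"offset": [-0.6,2.1,0],"angular": [0,0,0]},
  {"hand": 0.3,"offset": [-0.8,2.7,0],"angular": [0,0,0]},
  {"hand": 0.3,"offset": [-1.0,3.3,0],"angular": [0,0,0]},
  {"hand": 0.3,"offset": [-1.2,3.9,0],"angular": [0,0,0]},
  {"hand": 0.3,"offset": [-1.4,4.5,0],"angular": [0,0,0]},
  {"hand": 0.3,"offset": [-1.5,4.8,0],"angular": [0,0,0]},
])

```text
time: 6.08
tool_pos: [0.6564, -0.1195, 0.0074]
tcp_rot: [1.842, 2.544, 0.0]
wrist_force: [1.7, -4.2, 1.0]
width: 0.297
```

```bash
python3 w.py i
```

```text
area 138.5 centre [ 0.6225 -0.0404] yaw 111.2 len 0.047 tip [ 0.614  -0.0185]
6.175 [ 0.6562 -0.1191  0.0074] [ 0.16713081 -2.83665636  2.13759049]
```

View pics/i.png

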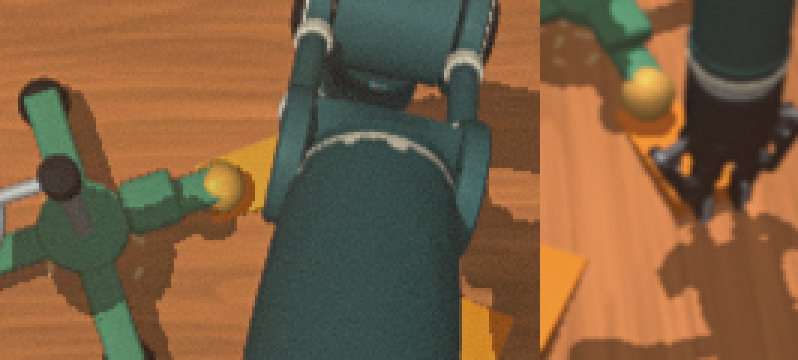

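The wedge is under the foot and the post top has moved from crop (71,172) to (60,177), so the stand is about half levelled. The force is about 4 N. I'll continue in small steps and watch the force.

Request:
drive_tool([
  {"hand": 0.3,"offset": [-0.1,0.3,0],"angular": [0,0,0]},
  {"hand": 0.3,"offset": [-0.2,0.6,0],"angular": [0,0,0]},
  {"hand": 0.3,"offset": [-0.3,0.9,0],"angular": [0,0,0]},
  {"hand": 0.3,"offset": [-0.4,1.2,0],"angular": [0,0,0]},
])

```text
time: 6.68
tool_pos: [0.6524, -0.1077, 0.0074]
tcp_rot: [1.843, 2.544, 0.0]
wrist_force: [0.9, -3.2, 1.2]
width: 0.299
```

```bash
cat > k.py <<'E'
from h import *
T=bot.read_camera("top"); f=T["frame"]
def dark(x0,y0,x1,y1):
    g=cv2.cvtColor(f,6)[y0:y1,x0:x1]; s=cv2.cvtColor(f,40)[y0:y1,x0:x1,1]
    m=((g<62)&(cv2.cvtColor(f,40)[y0:y1,x0:x1,0]<200)&(s<110)).astype(np.uint8)
    n,_,st,ce=cv2.connectedComponentsWithStats(m); i=1+np.argmax(st[1:,4]); return st[i,4],(ce[i]+[x0,y0]).round(1)
print("knob",dark(222,165,250,200),"footA",dark(215,143,245,162),"footB",dark(245,230,275,255))
m=cv2.inRange(cv2.cvtColor(f,40)[165:200,275:305],(17,120,120),(30,188,255));ys,xs=np.nonzero(m);print("brass",xs.mean()+275,ys.mean()+165,len(xs))
s=bot.read_state();print(s["time"],np.round(s["tool_pos"],4),np.round(s["wrist_force"],1))
E
python3 k.py
```

```text
knob (np.int32(150), array([233.1, 179.5])) footA (np.int32(32), array([225.1, 151.2])) footB (np.int32(84), array([258.9, 244.3]))
brass 289.0507614213198 179.3502538071066 197
6.725 [ 0.6522 -0.1072  0.0073] [ 1.2 -3.1  3.3]
```

Request:
drive_tool([
  {"hand": 0.3,"offset": [-0.1,0.2,0],"angular": [0,0,0]},
  {"hand": 0.3,"offset": [-0.1,0.4,0],"angular": [0,0,0]},
])

```text
time: 6.98
tool_pos: [0.6512, -0.1038, 0.0073]
tcp_rot: [-1.843, -2.544, 0.0]
wrist_force: [1.2, -5.3, 2.4]
width: 0.298
```

Request:
drive_tool([
  {"hand": 0.3,"offset": [-0.05,0.15,0],"angular": [0,0,0]},
])

```text
time: 7.1
tool_pos: [0.6509, -0.1022, 0.0074]
tcp_rot: [1.843, 2.544, -0.0]
wrist_force: [1.1, -5.8, 1.1]
width: 0.297
```

```bash
python3 k.py
```

```text
knob (np.int32(146), array([232.3, 179.6])) footA (np.int32(40), array([230., 150.])) footB (np.int32(89), array([258.6, 244. ]))
brass 288.54358974358973 179.47179487179488 195
7.15 [ 0.6508 -0.1021  0.0073] [ 1.2 -4.5  2.4]
```

Request:
drive_tool([
  {"hand": 0.3,"offset": [-0.05,0.15,0],"angular": [0,0,0]},
  {"hand": 0.3,"offset": [-0.05,0.15,0],"angular": [0,0,0]},
])

```text
time: 7.4
tool_pos: [0.6505, -0.101, 0.0074]
tcp_rot: [1.842, 2.544, -0.0]
wrist_force: [1.3, -5.1, 0.3]
width: 0.304
```

Request:
drive_tool([
  {"hand": 0.3,"offset": [-0.05,0.15,0],"angular": [0,0,0]},
  {"hand": 0.3,"offset": [-0.05,0.15,0],"angular": [0,0,0]},
])

```text
time: 7.65
tool_pos: [0.6503, -0.1001, 0.0074]
tcp_rot: [1.841, 2.543, -0.001]
wrist_force: [2.0, -6.9, 0.9]
width: 0.3
```

```bash
python3 k.py
```

```text
knob (np.int32(146), array([232.4, 179.7])) footA (np.int32(35), array([229.1, 149.7])) footB (np.int32(83), array([258.4, 244.1]))
brass 288.2010582010582 179.52910052910053 189
7.7 [ 0.6503 -0.1001  0.0074] [ 2.5 -7.   1.2]
```

Request:
drive_tool([
  {"hand": 0.3,"offset": [-0.05,0.15,0],"angular": [0,0,0]},
  {"hand": 0.3,"offset": [-0.05,0.15,0],"angular": [0,0,0]},
])

```text
time: 7.95
tool_pos: [0.6501, -0.0992, 0.0074]
tcp_rot: [1.841, 2.543, -0.001]
wrist_force: [2.4, -8.6, -0.5]
width: 0.3
```

Request:
drive_tool([
  {"hand": 0.3,"offset": [-0.05,0.15,0],"angular": [0,0,0]},
  {"hand": 0.3,"offset": [-0.05,0.15,0],"angular": [0,0,0]},
])

```text
time: 8.2
tool_pos: [0.65, -0.0984, 0.0075]
tcp_rot: [1.84, 2.542, -0.002]
wrist_force: [2.8, -11.6, -0.4]
width: 0.305
```

```bash
python3 k.py; python3 - <<'E'
from h import *
S=bot.read_camera("side"); cv2.imwrite("pics/j.png",np.hstack([cv2.resize(S["frame"][120:255,225:345],None,fx=4,fy=4,interpolation=3)]))
E
```

```text
knob (np.int32(142), array([232.1, 179.7])) footA (np.int32(38), array([229.9, 150.3])) footB (np.int32(90), array([258.3, 244.3]))
brass 287.8196721311475 179.55191256830602 183
8.25 [ 0.65   -0.0984  0.0076] [  3.5 -10.6  -1.1]
```

View pics/j.png

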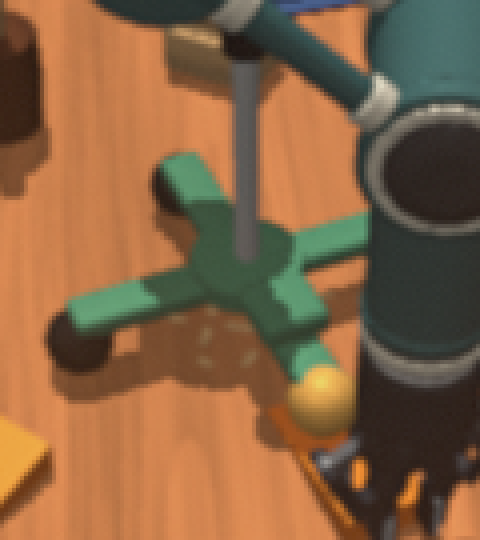

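The force has risen to 11 N, the hand barely advances and the post top has stopped moving, so the wedge is jammed. In the crop the far black foot at (170,185) looks down on the bench and the wedge tip is past the foot at (275,412). I'll back off and check.

Request:
drive_tool([
  {"hand": 0.3,"offset": [0.3,-1,0],"angular": [0,0,0]},
  {"hand": 0.3,"offset": [0.9,-3,0],"angular": [0,0,0]},
  {"hand": 0.3,"offset": [1.5,-5,0],"angular": [0,0,0]},
  {"hand": 0.3,"offset": [1.5,-5,5],"angular": [0,0,0]},
  {"hand": 0.3,"offset": [1.5,-9,10],"angular": [0,0,0]},
  {"hand": 0.3,"offset": [1.5,-14,14],"angular": [0,0,0]},
  {"hand": 0.3,"offset": [1.5,-19,18],"angular": [0,0,0]},
  {"hand": 0.3,"offset": [1.5,-24,22],"angular": [0,0,0]},
])

```text
time: 9.3
tool_pos: [0.6635, -0.3339, 0.2247]
tcp_rot: [-1.843, -2.544, -0.001]
wrist_force: [0.6, -0.1, 0.4]
width: 0.306
```

Request:
drive_tool([
  {"hand": 0.3,"offset": [-5,-4,0],"angular": [0,0,0]},
  {"hand": 0.3,"offset": [-10,-8,0],"angular": [0,0,0]},
  {"hand": 0.3,"offset": [-15,-12,0],"angular": [0,0,0]},
  {"hand": 0.3,"offset": [-20,-16,0],"angular": [0,0,0]},
  {"hand": 0.3,"offset": [-20,-16,0],"angular": [0,0,0]},
])

```text
time: 9.93
tool_pos: [0.4598, -0.495, 0.2234]
tcp_rot: [-1.85, -2.538, 0.001]
wrist_force: [0.2, -0.3, -0.1]
width: 0.299
```

```bash
python3 k.py; python3 - <<'E'
from h import *
T=bot.read_camera("top");S=bot.read_camera("side")
a=cv2.resize(T["frame"][135:245,215:355],None,fx=3,fy=3,interpolation=3)
b=cv2.resize(S["frame"][120:280,225:350],None,fx=3,fy=3,interpolation=3)
o=np.zeros((480,800,3),np.uint8); o[:330,:420]=a; o[:480,425:800]=b; cv2.imwrite("pics/l.png",o)
for n,c in(("top",T),("side",S)):
  b0=cv2.imread(f"pics/{n}0.png") 
  d=cv2.absdiff(b0,c["frame"]).max(2)
  for nm,X in(("mallet",[.37,.39,.1]),("carving",[.55,.42,.05]),("loupe",[.63,-.41,.01])):
    u,v=proj(c,X).astype(int); print(n,nm,u,v,(d[max(v-20,0):v+20,max(u-20,0):u+20]>60).sum())
E
```

```text
knob (np.int32(170), array([232.1, 179.9])) footA (np.int32(44), array([227.4, 151.1])) footB (np.int32(58), array([257.3, 244.7]))
brass 289.9004975124378 179.75124378109453 201
9.975 [ 0.461  -0.4941  0.2234] [-0.3  0.7 -0.6]
top mallet 134 268 0
top carving 133 201 0
top loupe 431 174 0
side mallet 218 121 249
side carving 274 126 169
side loupe 339 372 0
```

View pics/l.png

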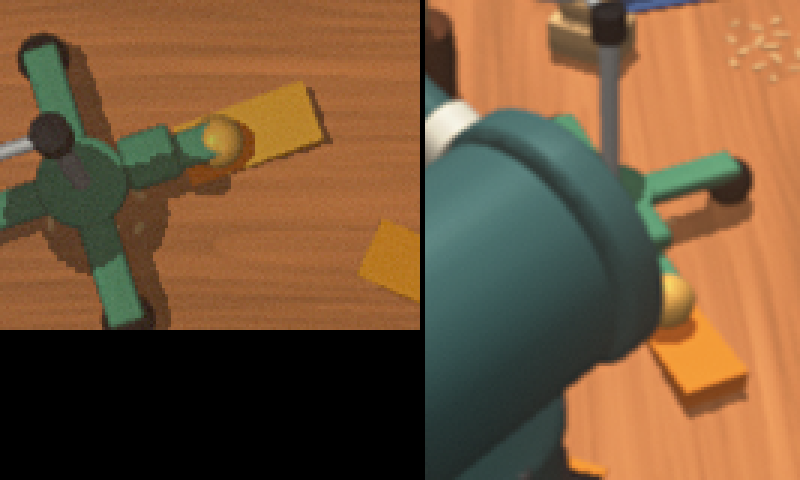

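```bash
python3 - <<'E'
from h import *
T=bot.read_camera("top");S=bot.read_camera("side")
h=ray(T,318.7,171.8,.024);f=ray(T,288.7,181.3,.033)
hc=[ray(T,214.7+x/3,134.7+y/3,.024) for x,y in((301,82),(323,141))]
e=(hc[0]-hc[1])[:2]; d=np.array([-e[1],e[0]])/np.linalg.norm(e)
print("yaw",np.degrees(np.arctan2(d[1],d[0])),"foot",f,"tip beyond foot mm",130-1000*(f-h)[:2]@d,"lateral",1000*np.cross(d,(f-h)[:2]))
P=[np.array(c["mtx"])@np.c_[c["R"],c["t"]] for c in(T,S)]
def tri(a,b): X=cv2.triangulatePoints(P[0],P[1],np.array(a,float),np.array(b,float)).ravel(); return X[:3]/X[3]
k0=tri((238.6,177.4-.4),(288,131)); k1=tri((232.1,179.9),(285.7,127)); print("knob",k0,k1,"tilt change",np.linalg.norm((k1-k0)[:2])/k1[2])
E
```

```text
yaw 109.2533388173594 foot [ 0.60815475 -0.00354396  0.033     ] tip beyond foot mm 40.65194035135205 lateral -0.5765608596832241
knob [0.57106454 0.10913882 0.24715413] [0.56527727 0.1234931  0.2492426 ] tilt change 0.062096183817653174<stdin>:6: DeprecationWarning: Arrays of 2-dimensional vectors are deprecated. Use arrays of 3-dimensional vectors instead. (deprecated in NumPy 2.0)
```

Request:
drive_tool([
  {"hand": 0.3,"offset": [-3,-5,3],"angular": [0,0,0]},
  {"hand": 0.3,"offset": [-6,-9,6],"angular": [0,0,0]},
  {"hand": 0.3,"offset": [-9,-12,8],"angular": [0,0,0]},
  {"hand": 0.3,"offset": [-12,-15,8],"angular": [0,0,0]},
  {"hand": 0.3,"offset": [-16,-15,8],"angular": [0,0,0]},
  {"hand": 0.3,"offset": [-18,-15,8],"angular": [0,0,0]},
  {"hand": 0.3,"offset": [-18,-15,8],"angular": [0,0,0]},
])

```text
time: 11.05
tool_pos: [0.2842, -0.6411, 0.3037]
tcp_rot: [1.843, 2.544, 0.001]
wrist_force: [0.3, 0.1, 0.4]
width: 0.298
```

```bash
python3 - <<'E'
from h import *
S=bot.read_camera("side");a=cv2.imread("pics/side0.png")[95:285,190:365];b=S["frame"][95:285,190:365]
cv2.imwrite("pics/n.png",cv2.resize(np.hstack([a,b]),None,fx=2.28,fy=2.28,interpolation=3))
E
```

```text
(no output)
```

View pics/n.png

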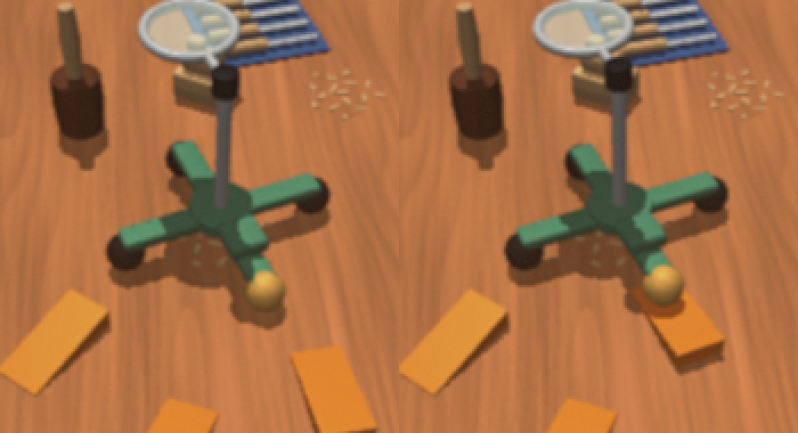

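The final side view shows the stand upright on the wedge at (665,290), with the post vertical at (618,150). The mallet, carving and other wedges haven't moved, and the arm is clear.

```bash
python3 -c "
from workcell import bot
print(bot.finish_job())"
```

```text
the job is handed in; nothing more can be done
None
```

I pushed the wedge farthest from the base (top-view pixel 338,163) along the bench from its heel, thin end first, turning it about 14° on the way. It went under the brass foot until it jammed at 11–12 N. Then I withdrew the arm and handed the job in at about 11 s; it reported no verdict.

**Last checks:**
- **Level:** the post top moved by the equivalent of 0.062 rad of tilt, against the 0.06 rad lean at the start. It stopped moving as the push force rose, and in the side view the stand looks upright. I judged the opposite foot to be down from these signs and did not measure its height.
- **Stand position:** the brass foot is within about 3 mm of where it started.
- **Other things:** the top view shows no pixel change around the mallet, carving and loupe. In the side view, the differences I saw around the mallet and carving came when the arm was in front. With the arm clear, both look unmoved.

**One disagreement:** I measured the wedge tip at about 41 mm beyond the foot's centre, against the 33 mm expected. That is partly within pixel error. If it is real, it raises the foot by about 1.3 mm, or roughly 0.005 rad of tilt, which is inside the 0.012 rad limit.

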